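Load a lug bracket into its sectioning carrier

TASK

Load the carrier for the cut-off saw: swing its clamp strap aside, find which of the two lug brackets (one left-hand, one right-hand) matches the L-shaped nest in the carrier, turn that bracket so that its flange fits, and press it fully home. Then swing the strap back to its stop over the bracket's foot and turn the cam knob clockwise to its stop so that the bracket is clamped. Leave the other bracket where it lies, and do not knock over the loupe.

Things in the scene. Friction and masses are not known exactly. Their poses are not given: they have to be found in the camera images.
- carrier: aluminium block fixed in the basin, 120 (x) x 160 (y) x 22 mm high, with an L-shaped nest cut 10 mm deep in its top. Origin: centre of its underside; z up. Nest outline in its axes, mm: long arm x -39 to -5, y -14 to 64; foot x -5 to 27, y -14 to 14: 1.2 mm clearance a side round the fitting flange, and a 3 mm 45 degree bevel round the mouth. Clamp stud (axis of strap and knob) at x 15, y -50
- nest (a point): point on the nest floor (carrier x -22, y 25, z 12 mm) where the origin of the fitting bracket, bracket_a, must come; that bracket's x axis then points along the carrier's -y and its y axis along the carrier's +x. The point's own axes are the carrier's
- nest_foot (a point): middle of the foot end of the nest, on its floor (carrier x 10, y 0, z 12 mm); point foot_a comes here when the bracket is home
- bracket_a: loose steel bracket, about 0.3 kg: flat L flange 10 mm thick (long arm x -38 to 38, y -16 to 16; foot x 12 to 38, y 16 to 48 mm) with an upright round-topped lug on the long arm: 12 mm thick in y, 34 mm wide in x, top at z 52; pinch it across the 12 mm. Origin: underside, below the middle of the lug; z up. Seen from above with the foot pointing away from you, the foot is at the right end
- foot_a (a point): underside of bracket_a's flange at the middle of its foot (bracket x 25, y 32, z 0 mm)
- bracket_b: the other loose bracket, mirror image of bracket_a (foot at x -38 to -12, y 16 to 48 mm: at the left end when it points away from you). Same origin and sizes. It does not fit the nest
- foot_b (a point): underside of bracket_b's flange at the middle of its foot (bracket x -25, y 32, z 0 mm)
- strap (a joint): angle of the clamp strap about the stud, rad. 0: at its stop, along the carrier's +y over the nest's foot; grows anticlockwise from above, 1.57 along -x, limit 1.7; from 1.1 the nest is free. Strap: reaches 62 mm from the stud, 26 mm wide, 10 thick, top at z 34 mm, underside 1.8 mm over a seated flange: it passes only if the bracket is home. Stays where left, moves with 2 N at its pin
- strap_pin (a point): top centre of the upright steel pin on the strap, 12 mm in diameter, 48 mm from the stud axis, standing from z = 34 to 62 mm above the basin floor; push or pinch it to swing the strap
- knob (a joint): angle of the black cam knob on the stud, rad. 0 loose, grows clockwise seen from above, stop at 1.4 (tight). It lowers the strap by 1.8 mm per rad, so that the strap meets a seated flange at about 1.0 and presses on it from there on. Takes 0.05 to 0.1 Nm, stays where it is left
- knob_grip (a point): on the stud axis, 82 mm above the basin floor, 6 mm below the top of the knob's grip bar. The bar is 40 mm long, 11 mm wide, from z = 62 to 88 mm; at joint 0 it lies along the carrier's x (across the closed strap), at 1.4 nearly along the closed strap
- loupe: bystander: black magnifier loupe, 37 mm wide, 40 mm high, standing in the basin; origin at its underside, z up
- spout_left (a point): lower end of the left tap spout, 22 mm thick, hanging 0.23 m above the basin; from here it rises and arches back to the wall. Fixed; keep gripper and wrist in front of it
- spout_right (a point): the same of the right tap spout. (The white basin floor is the work surface; its rim, 40 mm high, stands at about x 0.34 and 0.66, y -0.36 and 0.36 m)

How it is judged (in metres and radians):
On the way, in this order (a step that is already met when the one before it is completed fails the run):
1. the strap is swung aside, clear of the nest (value of joint strap above 0.95 rad), for 0.2 s.
2. the fitting bracket lies flat and fully home in the nest with the strap still aside (horizontal distance between bracket_a and nest below 0.004 m and horizontal distance between foot_a and nest_foot below 0.004 m and z of each of bracket_a, foot_a in the frame of carrier below 0.0135 m and angle between bracket_a's own z axis and vertical below 0.05 rad and value of joint strap above 0.6 rad), for 0.2 s.
3. the strap is back at its stop over the bracket's foot, the bracket still home (horizontal distance between bracket_a and nest below 0.004 m and horizontal distance between foot_a and nest_foot below 0.004 m and z of each of bracket_a, foot_a in the frame of carrier below 0.0135 m and angle between bracket_a's own z axis and vertical below 0.05 rad and value of joint strap below 0.1 rad), for 0.2 s.
At the end, for the whole second after the job is handed in: The matching bracket lies flat on the nest floor (within 1.5 mm in height, 4 mm in plan at lug and foot, tilt under 0.05 rad) and still, the strap is within 0.1 rad of its stop over the foot, the knob is turned to at least 1.2 rad, and the strap presses on the bracket with more than 2 N (all of step 3 and linear speed of bracket_a below 0.01 m/s and value of joint knob above 1.2 rad and contact force between strap and bracket_a above 2 N); the robot touches nothing.
It fails at once if the other bracket is moved by more than 30 mm (distance of bracket_b from where it was at the start of the episode above 0.03 m).
It fails at once if the loupe is knocked over (angle between loupe's own z axis and vertical above 0.6 rad).
It also fails if it takes over 72 s, if anything falls off the work surface, if the arm or the gripper's body presses on something with over 40 N, if the wrist force passes 120 N, or if a joint passes its speed limit or range.

ROBOT

A 6-joint arm with a two-finger parallel gripper is mounted at the origin on a cart in front of the work surface, level with it; the furniture and walls round the work are solid. World frame = base frame: x ahead of the robot, y to its left, z up, the work surface at z = 0. Lengths are in m, angles in degrees, forces in N, time in s.
With the tool pointing down it reaches from about 0.25 to 0.775 m from the base axis. Payload 4 kg.
Tool frame: the origin (TCP) lies on the mounting face of the last link; the fingertips stand 173 mm ahead of it and the grasp point (between the pads) lies 155 mm ahead of it; z points along the fingers, y is the line along which they close (so a half turn about z gives the same grasp; the last joint's range is limited). The gripper opens to 85 mm and grips with 20 to 120 N. Pads are 22 mm wide; open, the fingers measure 114 mm over their backs; the gripper's body (76 mm by 85 mm) begins 54 mm behind the grasp point. The pads swing forward as they close: fully open they stand 13 mm farther back than shut.
Start: joints at [-74.548, 4.996, 78.535, -0, 96.463, -5.907], TCP at [0.2, -0.512, 0.405] pointing down, gripper open.
Joint ranges: [-177.83, 177.83], [-43.37, 116.18], [15.69, 146.23], [-61.86, 241.86], [9.47, 152.12], [-147.06, 147.06]. Speed limits (degrees/s): [159.86, 159.86, 180, 180, 180, 180].

INTERFACE

Orientations are given as [roll, pitch, yaw] about the fixed x, y, z axes, in that order (R = Rz(yaw) Ry(pitch) Rx(roll)).
In Python, from bench import env gives the robot as it stands. The module is installed in compiled form; this text tells all that it offers.
- The arm moves only by the tool step_arm, never from a script. Its argument "motion" is a list of rows, each a list of 7 numbers: the turn, a rotation vector about the tool's x, y, z in degrees, then the shift along the tool's x, y, z in m, then the finger opening in m, from 0 to 0.0854. In form: [[wx, wy, wz, tx, ty, tz, jaw], ...]. A call has 1 to 5 rows; each row shifts and turns the commanded pose from where the row before left it, along the tool's axes as they then stand; what a row does not reach is not made up. A row lasts 1/10 s, in which the tool goes at most 50 mm and 8.59 degrees, less where a joint would pass 70% of its speed; a pose out of reach is approached as far as the arm can. A call is refused whole if a number of a shift passes 0.05 or a number of a turn 8.59, either way. A call with a gripper value outside its range is refused whole. The fingers move at their own pace and stop on an object; the grip force is fixed at half the most. Time passes only in rows, so rows that do not move let the fingers close. It gives the time, the measured TCP pose, the force, the opening and the grip force at its end, in the units of the state.
- env.get_state(): the state, without advancing time (a new reading comes with each control period).
- env.get_image(name): name is "side" or "top" or "wrist"; returns a dict with "frame" (400x640x3 uint8, red, green, blue), "mtx" (3x3 intrinsics, pixels), "k1" (the pictures are not rectified: a ray, as slopes to the right and down, at radius r is drawn at 1 + k1 r^2 times it, then the intrinsics apply), "R" (3x3) and "t" (3): a world point X has camera coordinates R X + t; the wrist camera has in their place "T_tool_cam" (4x4, takes a point from camera to tool coordinates, whose origin is the TCP and whose axes are the flange's). Camera axes: x right, y down, z forward; pixel columns grow to the right and rows downward; lengths in m; the calibration is good to about 2 mm. A picture is of the moment at which its call begins: read the wrist's pose just before it. There is no depth.
- env.close_job(): hands the job in; it is judged then, once.
The state is a dict: "clock": time; "joints": joint angles; "qvel": joint speeds; "joint_torque": joint torques, N m; "tcp_pos": TCP position; "tool_rot": TCP orientation; "ft_force": force on the tool from outside, world axes, zero at the start; "ft_torque": the same for the moment, N m; "opening": finger opening in m; "grip_force": force on a finger pad.
Only numpy, scipy, OpenCV 4.12 (cv2) and the standard library are available. Lean on these libraries where they do the work, as an engineer would, in place of code of your own. Each camera call takes 0.05 s, during which the arm holds its last target. There are 200 camera calls.

## Working session

There is one attempt and no reset: what is moved stays moved. The work goes in short steps, Python scripts to look and compute and a tool call to move; the robot and the scene stay as the last step left them, time stands still between calls to the robot, and variables do not carry over. Pictures are saved under pics/ and viewed, at most 10 in all, crops included, and the job is handed in when it is done.

Besides the shell and the picture viewer there is one more tool, called after "Emit:" as name(argument=value, ...), one argument or row to a line, values as JSON. step_arm: Moves the arm, as the interface text tells. Its arguments: {"type":"object","properties":{"motion":{"type":"array"}},"required":["motion"]}

```bash
mkdir -p pics; cat > h.py <<'E'
import numpy as np, cv2, json
from bench import env
from scipy.spatial.transform import Rotation as Rn
def snap(name,fn=None):
    s=env.get_state(); d=env.get_image(name)
    if name=='wrist':
        T=np.eye(4);T[:3,:3]=Rn.from_euler('xyz',s['tool_rot'],degrees=True).as_matrix();T[:3,3]=s['tcp_pos']
        W=T@np.array(d['T_tool_cam']);R=W[:3,:3].T;t=-R@W[:3,3]
    else: R=np.array(d['R']);t=np.array(d['t'])
    c=dict(K=np.array(d['mtx']),k1=float(d['k1']),R=R,t=t)
    if fn:
        cv2.imwrite(f'pics/{fn}.png',d['frame'][:,:,::-1]);np.savez(f'pics/{fn}.npz',**c)
    return d['frame'],c
def load(fn): return dict(np.load(f'pics/{fn}.npz'))
def ray(c,px):
    K=c['K'];u=np.array([(px[0]-K[0,2])/K[0,0],(px[1]-K[1,2])/K[1,1]])
    v=u.copy()
    for _ in range(30): v=u/(1+c['k1']*(v@v))
    return -c['R'].T@c['t'], c['R'].T@np.array([v[0],v[1],1])
def atz(c,px,z):
    o,d=ray(c,px);return o+d*(z-o[2])/d[2]
def proj(c,X):
    p=c['R']@np.array(X)+c['t'];v=p[:2]/p[2];v=v*(1+c['k1']*(v@v));return (c['K']@np.array([*v,1]))[:2]
def tri(obs):
    A=np.zeros((3,3));b=np.zeros(3)
    for c,px in obs:
        o,d=ray(c,px);d/=np.linalg.norm(d);P=np.eye(3)-np.outer(d,d);A+=P;b+=P@o
    X=np.linalg.solve(A,b);return X
E
python3 - <<'E'
from h import *
s=env.get_state();print(s)
for n in('top','side'):
    f,c=snap(n,n+'0');print(n,-c['R'].T@c['t'],c['R'][2])
f,c=snap('wrist');d=env.get_image('wrist');print(d['T_tool_cam'])
E
```

```text
{'clock': 0.0, 'joints': array([-7.45469240e+01,  5.03950936e+00,  7.86277432e+01,  1.58913478e-03,
        9.64624008e+01, -5.90752578e+00]), 'qvel': array([-0.05194921, -0.00140745, -0.02439479, -0.09399468,  0.0719737 ,
       -0.04073461]), 'joint_torque': array([ 8.89054991e-04, -3.51858366e+01, -3.13271856e+01,  3.17140200e-05,
        1.08206039e-02, -1.09883456e-05]), 'tcp_pos': array([ 0.20029393, -0.51210131,  0.40350832]), 'tool_rot': array([-1.79871198e+02, -1.49153796e-02,  2.13607621e+01]), 'ft_force': array([0.25309922, 0.17193337, 0.67778264]), 'ft_torque': array([0.01605256, 0.00780863, 0.03540439]), 'grip_force': 0.0, 'opening': 0.08560948968233627}
top [ 0.4392271  -0.02690221  1.01169913] [ 0.05265328 -0.02854363 -0.99820484]
side [0.16284753 0.74465651 0.71734691] [ 0.32993595 -0.77420601 -0.54013639]
[[-6.88472653e-05 -9.56085346e-01 -2.93088394e-01  7.50145033e-02]
 [ 9.99999987e-01 -2.33886153e-05 -1.58606594e-04 -8.91123717e-06]
 [ 1.44786509e-04 -2.93088401e-01  9.56085335e-01  3.14486340e-02]
 [ 0.00000000e+00  0.00000000e+00  0.00000000e+00  1.00000000e+00]]
```

View pics/top0.png

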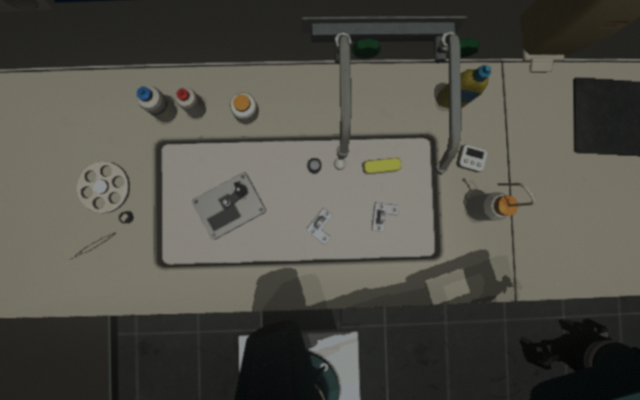

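View pics/side0.png

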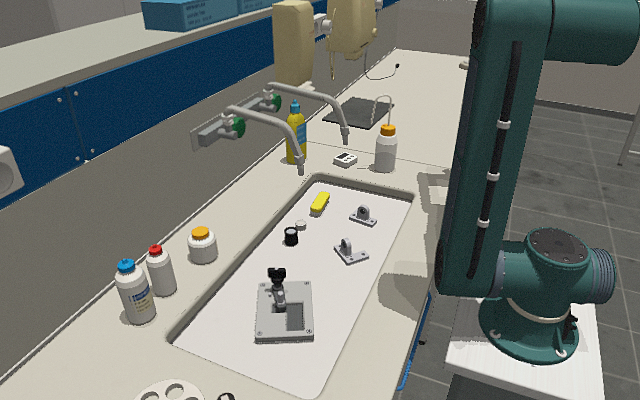

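Top view: carrier at about (229,205), brackets at (319,226) and (382,216), and the loupe at (314,165). I'll enlarge the crops for detail.

```bash
python3 - <<'E'
from h import *
a=cv2.imread('pics/top0.png')
A=cv2.resize(a[160:250,180:280],None,fx=6,fy=6,interpolation=cv2.INTER_CUBIC)[:540,:400*2]
B=cv2.resize(a[195:250,295:405],None,fx=5,fy=5,interpolation=cv2.INTER_CUBIC)
A=cv2.resize(a[165:245,185:275],None,fx=4.4,fy=4.4,interpolation=cv2.INTER_CUBIC)
B=cv2.resize(a[200:250,303:402],None,fx=4,fy=4,interpolation=cv2.INTER_CUBIC)
im=np.zeros((360,800,3),np.uint8);im[:352,:396]=A;im[:200,400:796]=B
im=cv2.convertScaleAbs(im,alpha=1.6)
cv2.imwrite('pics/crop1.png',im)
c=load('top0')
for p,z in[((229,205),.02),((319,226),.0),((382,216),0),((314,165),.04)]:print(p,atz(c,p,z))
E
```

```text
(229, 205) [0.49584153 0.17200589 0.02      ]
(319, 226) [ 0.43379529 -0.06447044  0.        ]
(382, 216) [ 0.45594118 -0.23626586  0.        ]
(314, 165) [ 0.59329791 -0.05453419  0.04      ]
```

View pics/crop1.png

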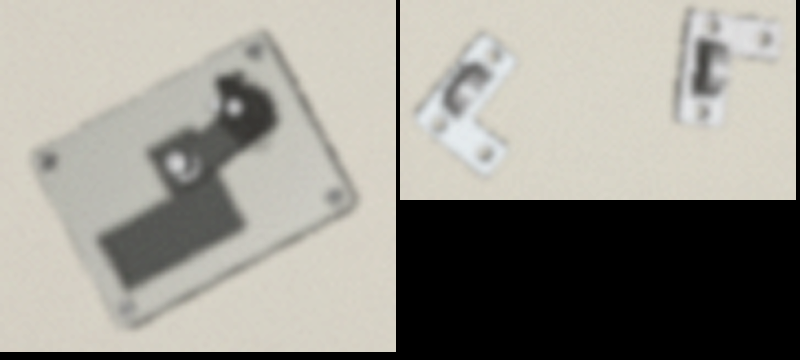

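The left bracket (about 0.434,-0.064) has its foot at its right end, so it is bracket_a. Its yaw is about 141°. The carrier's yaw is about 27°, with the strap closed. I'll turn the tool to yaw 117° and move over the carrier for a close look.

Emit:
step_arm(
  motion=[
    [0,0,-8,0,0,0,0.085],
    [0,0,-8,0,0,0,0.085],
    [0,0,-8,0,0,0,0.085],
    [0,0,-8,0,0,0,0.085],
    [0,0,-8,0,0,0,0.085],
  ],
)

```text
clock: 0.7
tcp_pos: [0.2003, -0.5122, 0.4044]
tool_rot: [-180.0, -0.0, 61.7]
ft_force: [0.0, -0.1, -0.8]
opening: 0.0846
grip_force: 0.0
```

Emit:
step_arm(
  motion=[
    [0,0,-8,0,0,0,0.085],
    [0,0,-8,0,0,0,0.085],
    [0,0,-8,0,0,0,0.085],
    [0,0,-8,0,0,0,0.085],
    [0,0,-8,0,0,0,0.085],
  ],
)

```text
clock: 1.2
tcp_pos: [0.2003, -0.5122, 0.4044]
tool_rot: [-180.0, -0.0, 101.7]
ft_force: [-0.5, 0.6, -0.2]
opening: 0.0852
grip_force: 0.0
```

Emit:
step_arm(
  motion=[
    [0,0,-8,0,0,0,0.085],
    [0,0,-7.6,0,0,0,0.085],
    [0,0,0,0.029,0.038,0.003,0.085],
    [0,0,0,0.029,0.038,0.003,0.085],
    [0,0,0,0.029,0.038,0.003,0.085],
  ],
)

```text
clock: 1.7
tcp_pos: [0.2627, -0.3817, 0.3951]
tool_rot: [180.0, -0.0, 116.9]
ft_force: [1.5, -0.1, -0.2]
opening: 0.085
grip_force: 0.0
```

Emit:
step_arm(
  motion=[
    [0,0,0,0.029,0.038,0.003,0.085],
    [0,0,0,0.029,0.038,0.003,0.085],
    [0,0,0,0.029,0.038,0.003,0.085],
    [0,0,0,0.029,0.038,0.003,0.085],
    [0,0,0,0.029,0.038,0.003,0.085],
  ],
)

```text
clock: 2.2
tcp_pos: [0.3663, -0.1657, 0.3806]
tool_rot: [180.0, 0.0, 116.9]
ft_force: [1.0, -0.6, 0.9]
opening: 0.0846
grip_force: 0.0
```

Emit:
step_arm(
  motion=[
    [0,0,0,0.029,0.038,0.003,0.085],
    [0,0,0,0.029,0.038,0.003,0.085],
    [0,0,0,0.029,0.038,0.003,0.085],
    [0,0,0,0.029,0.038,0.003,0.085],
    [0,0,0,0.029,0.038,0.003,0.085],
  ],
)

```text
clock: 2.7
tcp_pos: [0.47, 0.0499, 0.3656]
tool_rot: [180.0, 0.0, 117.0]
ft_force: [0.2, -1.2, 0.9]
opening: 0.0848
grip_force: 0.0
```

Emit:
step_arm(
  motion=[
    [0,0,0,0.029,0.038,0.003,0.085],
    [0,0,0,0.029,0.038,0.003,0.085],
    [0,0,0,0,0,0,0.085],
    [0,0,0,0,0,0,0.085],
  ],
)

```text
clock: 3.1
tcp_pos: [0.5112, 0.1348, 0.3588]
tool_rot: [-179.9, 0.0, 117.1]
ft_force: [-0.1, -0.3, -0.2]
opening: 0.0849
grip_force: 0.0
```

```bash
python3 - <<'E'
from h import *
snap('wrist','w1');s=env.get_state();print(s['clock'],s['tcp_pos'],s['tool_rot'],s['joints'])
E
```

```text
3.15 [0.51100107 0.13382986 0.35924082] [-1.79914858e+02  1.66592356e-02  1.16990734e+02] [ 8.53731721e+00  3.01666854e+00  8.57977491e+01 -4.27632038e-02
  9.12610727e+01 -1.84543169e+01]
```

View pics/w1.png

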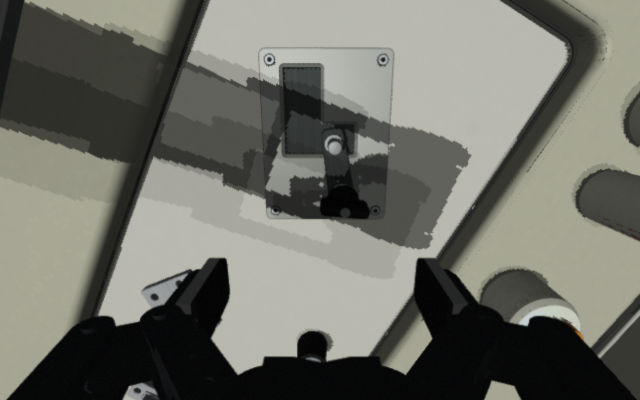

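```bash
python3 - <<'E'
from h import *
a=cv2.imread('pics/w1.png')[38:236,245:410]
a=(255*(a/255.)**.6).astype(np.uint8)
b=cv2.resize(a,None,fx=3,fy=3,interpolation=cv2.INTER_CUBIC)
L=cv2.imread('pics/w1.png')[255:400,100:240];L=(255*(L/255.)**.6).astype(np.uint8)
im=np.zeros((594,800,3),np.uint8);im[:,:495]=b;im[:290,505:785]=cv2.resize(L,None,fx=2,fy=2)
cv2.imwrite('pics/crop2.png',im)
E
```

```text
(no output)
```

View pics/crop2.png

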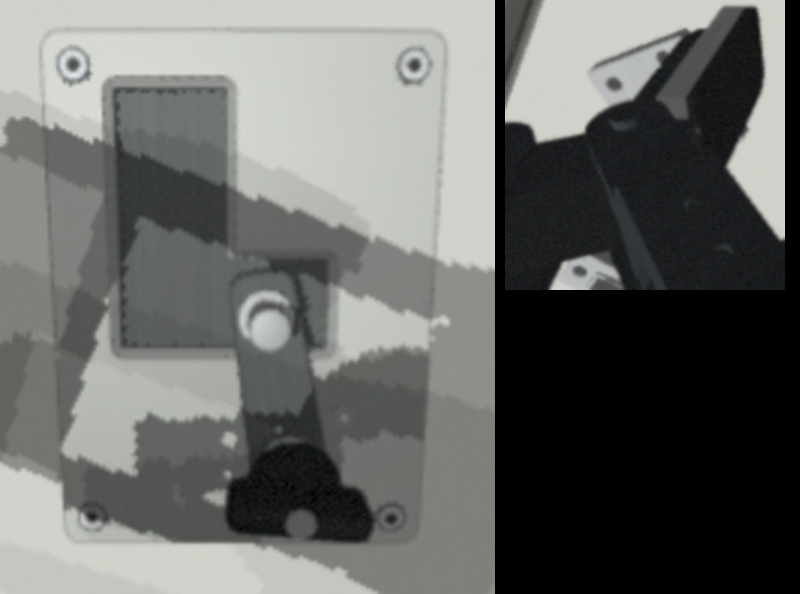

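Carrier outline in the crop: left edge x 40→65, right edge 446→418, top 29, bottom 543. Nest mouth: left 103, top 77. Pin top is at (270,328). Next I'll fit the pose.

```bash
cat > fit.py <<'E'
from h import *
from scipy.optimize import least_squares
c=load('w1'); P=lambda x,y:((x+1)/3-.33+245,(y+1)/3-.33+38)
L=[('x',-60,(40,70),.022),('x',-60,(65,510),.022),('x',60,(446,70),.022),('x',60,(418,510),.022),('y',80,(100,29),.022),('y',80,(400,29),.022),('y',-80,(150,543),.022),('y',-80,(400,543),.022),
('x',-42,(103,110),.022),('x',-42,(112,330),.022),('y',67,(130,77),.022),('y',67,(210,77),.022),('y',-17,(180,357),.022),('x',-2,(237,150),.022)]
W=[atz(c,P(*p),z) for _,_,p,z in L]
def loc(q,w): 
    d=w[:2]-q[:2];a=q[2];return np.array([d[0]*np.cos(a)+d[1]*np.sin(a),-d[0]*np.sin(a)+d[1]*np.cos(a)])*1e3
f=lambda q:[loc(q,w)['xy'.index(a)]-v for (a,v,_,_),w in zip(L,W)]
r=least_squares(f,[.496,.172,np.radians(27)],loss='soft_l1')
q=r.x;print(q[:2],np.degrees(q[2]),np.round(f(q),1))
def wor(x,y): a=q[2];return q[:2]+np.array([x*np.cos(a)-y*np.sin(a),x*np.sin(a)+y*np.cos(a)])/1e3
pin=atz(c,P(270,328),.062);print('pin',pin,loc(q,pin))
for n,v in dict(stud=(15,-50),pin0=(15,-2),nest=(-22,25)).items():print(n,wor(*v))
t=load('top0');C=lambda x,y:(x/4.4+185-.4,y/4.4+165-.4)
for p in[(35,150),(270,30),(355,205),(122,328)]:print(loc(q,atz(t,C(*p),.022)))
E
python3 fit.py
```

```text
[0.49555204 0.1742288 ] 27.226461205126284 [ 0.1  0.6 -0.6 -1.6 -0.4 -0.6  0.8  0.6  0.2  0.5 -0.4 -0.5  0.7  0. ]
pin [0.50250277 0.17560517 0.062     ] [ 6.81032178 -1.95615098]
stud [0.53176555 0.13663118]
pin0 [0.50980513 0.17931302]
nest [0.46455181 0.18639374]
[59.68566997 73.64540739]
[ 55.89501295 -83.58755504]
[-61.26862084 -78.17204271]
[-58.97694457  78.05199894]
```

Emit:
step_arm(
  motion=[
    [0,0,0,0.0102,0.0028,0.029,0.05],
    [0,0,0,0.0102,0.0028,0.029,0.05],
    [0,0,0,0.0102,0.0028,0.029,0.05],
    [0,0,0,0.0102,0.0028,0.029,0.05],
    [0,0,0,0,0,0,0.05],
  ],
)

```text
clock: 3.65
tcp_pos: [0.5004, 0.1741, 0.2394]
tool_rot: [-179.5, -0.1, 116.9]
ft_force: [-0.2, -0.1, -0.1]
opening: 0.0501
grip_force: 0.0
```

Emit:
step_arm(
  motion=[
    [0,0,0,0,0,0.0155,0.05],
    [0,0,0,0,0,0.0155,0.05],
    [0,0,0,0,0,0,0.05],
    [0,0,0,0,0,0,0.05],
  ],
)

```text
clock: 4.05
tcp_pos: [0.5032, 0.1744, 0.2144]
tool_rot: [179.9, 0.1, 116.9]
ft_force: [0.7, 0.1, 0.5]
opening: 0.0497
grip_force: 0.0
```

Emit:
step_arm(
  motion=[
    [0,0,0,0,0,0,0.0],
    [0,0,0,0,0,0,0.0],
    [0,0,0,0,0,0,0.0],
    [0,0,0,0,0,0,0.0],
    [0,0,0,0,0,0,0.0],
  ],
)

```text
clock: 4.55
tcp_pos: [0.5029, 0.1754, 0.2137]
tool_rot: [179.9, 0.0, 117.0]
ft_force: [-1.0, -1.0, 4.9]
opening: 0.0098
grip_force: 58.6
```

```bash
python3 - <<'E'
from fit import *
s=env.get_state();print(s['tcp_pos'],s['tool_rot'],s['opening'],s['ft_force'],s['grip_force'],loc(q,s['tcp_pos']))
E
```

```text
[0.49555204 0.1742288 ] 27.226461205126284 [ 0.1  0.6 -0.6 -1.6 -0.4 -0.6  0.8  0.6  0.2  0.5 -0.4 -0.5  0.7  0. ]
pin [0.50250277 0.17560517 0.062     ] [ 6.81032178 -1.95615098]
stud [0.53176555 0.13663118]
pin0 [0.50980513 0.17931302]
nest [0.46455181 0.18639374]
[59.68566997 73.64540739]
[ 55.89501295 -83.58755504]
[-61.26862084 -78.17204271]
[-58.97694457  78.05199894]
[0.50286622 0.17544567 0.2136612 ] [1.79937811e+02 3.10312886e-02 1.16968258e+02] 0.009754905371691552 [-0.96699006 -0.96008163  4.94232908] 58.63703012466431 [ 7.06053164 -2.26425542]
```

Emit:
step_arm(
  motion=[
    [0,0,-7,0,0,0,0.0],
    [0,0,-6.9,0,0,0,0.0],
    [0,0,0,0,-0.0071,0,0.0],
    [0,0,-8.5,0,0,0,0.0],
    [0,0,0,0,-0.0071,0,0.0],
  ],
)

```text
clock: 5.05
tcp_pos: [0.4928, 0.1666, 0.2137]
tool_rot: [179.8, -0.1, 139.5]
ft_force: [1.7, 7.3, 2.7]
opening: 0.0094
grip_force: 59.0
```

Emit:
step_arm(
  motion=[
    [0,0,-8.5,0,0,0,0.0],
    [0,0,0,0,-0.0071,0,0.0],
    [0,0,-8.5,0,0,0,0.0],
    [0,0,0,0,-0.0071,0,0.0],
  ],
)

```text
clock: 5.45
tcp_pos: [0.4856, 0.1541, 0.2136]
tool_rot: [179.8, -0.1, 156.5]
ft_force: [-2.3, 8.8, 5.5]
opening: 0.0093
grip_force: 59.4
```

```bash
sed -i 's/^pin=.*//; s/^for n,v in.*//; s/^for p in.*//; s/;print(q\[:2\].*//' fit.py; cat > st.py <<'E'
from fit import *
s=env.get_state();l=loc(q,s['tcp_pos']);d=l-[15,-50]
print(s['clock'],s['tcp_pos'],s['tool_rot'],s['opening'],s['ft_force'],s['grip_force'],'car',l,'r',np.hypot(*d),'strapdeg',np.degrees(np.arctan2(-d[0],d[1])),'j6',s['joints'][5])
E
python3 st.py
```

```text
5.45 [0.48563235 0.15410812 0.21359189] [ 1.79808860e+02 -1.35311708e-01  1.56536844e+02] 0.009344872634512485 [-2.3069569   8.77312098  5.52006425] 59.42346632480621 car [-18.02602824 -13.35307352] r 49.332704788022546 strapdeg 42.02501905749625 j6 -55.44525583151613
```

Emit:
step_arm(
  motion=[
    [0,0,-8.5,0,0,0,0.0],
    [0,0,0,0,-0.0071,0,0.0],
    [0,0,-8.5,0,0,0,0.0],
    [0,0,0,0,-0.0071,0,0.0],
  ],
)

```text
clock: 5.85
tcp_pos: [0.4825, 0.14, 0.2134]
tool_rot: [179.8, -0.2, 173.5]
ft_force: [-6.6, 8.6, 6.4]
opening: 0.0094
grip_force: 59.7
```

Emit:
step_arm(
  motion=[
    [0,0,-8.5,0,0,0,0.0],
    [0,0,0,0,-0.0071,0,0.0],
    [0,0,-8.5,0,0,0,0.0],
    [0,0,0,0,-0.0071,0,0.0],
  ],
)

```text
clock: 6.25
tcp_pos: [0.4836, 0.1255, 0.2133]
tool_rot: [179.9, -0.2, -169.4]
ft_force: [-8.3, 7.5, 9.3]
opening: 0.0095
grip_force: 59.9
```

Emit:
step_arm(
  motion=[
    [0,0,-8.5,0,0,0,0.0],
    [0,0,0,0,-0.0071,0,0.0],
    [0,0,0,0,0,0,0.0],
    [0,0,0,0,0,0,0.0],
  ],
)

```text
clock: 6.65
tcp_pos: [0.4858, 0.1185, 0.2133]
tool_rot: [179.9, -0.3, -161.1]
ft_force: [-8.4, 0.5, 10.5]
opening: 0.0093
grip_force: 60.0
```

```bash
python3 st.py
```

```text
6.65 [0.48584421 0.11853947 0.21326658] [ 179.85723317   -0.26448872 -161.08043099] 0.009330260199850355 [-8.43488283  0.53812777 10.53724058] 59.98175919055939 car [-34.11060162 -45.07782969] r 49.35665053945379 strapdeg 84.27657363442337 j6 -101.75692462237026
```

Emit:
step_arm(
  motion=[
    [0,0,0,0,0,0,0.05],
    [0,0,0,0,0,0,0.05],
    [0,0,0,0,0,-0.05,0.05],
    [0,0,0,0,0,-0.05,0.05],
    [0,0,0,0,0,-0.05,0.085],
  ],
)

```text
clock: 7.15
tcp_pos: [0.487, 0.118, 0.3634]
tool_rot: [-180.0, -0.1, -161.1]
ft_force: [0.8, 0.7, 0.4]
opening: 0.0629
grip_force: 0.0
```

Emit:
step_arm(
  motion=[
    [0,0,8.5,0,0,0,0.085],
    [0,0,8.5,0,0,0,0.085],
    [0,0,8.5,0,0,0,0.085],
    [0,0,8.5,0,0,0,0.085],
    [0,0,8.5,0,0,0,0.085],
  ],
)

```text
clock: 7.65
tcp_pos: [0.4873, 0.118, 0.3621]
tool_rot: [-180.0, -0.0, 156.0]
ft_force: [0.1, 1.1, -0.4]
opening: 0.0852
grip_force: 0.0
```

Emit:
step_arm(
  motion=[
    [0,0,8.5,0,0,0,0.085],
    [0,0,8.5,0,0,0,0.085],
    [0,0,8.5,0,0,0,0.085],
    [0,0,8.5,0,0,0,0.085],
    [0,0,8.5,0,0,0,0.085],
  ],
)

```text
clock: 8.15
tcp_pos: [0.4873, 0.118, 0.362]
tool_rot: [-180.0, 0.0, 113.5]
ft_force: [0.0, 0.2, 0.3]
opening: 0.0848
grip_force: 0.0
```

Emit:
step_arm(
  motion=[
    [0,0,8.5,0,0,0,0.085],
    [0,0,8.5,0,0,0,0.085],
    [0,0,8.5,0,0,0,0.085],
    [0,0,8.5,0,0,0,0.085],
    [0,0,8.5,0,0,0,0.085],
  ],
)

```text
clock: 8.65
tcp_pos: [0.4873, 0.118, 0.362]
tool_rot: [-180.0, 0.0, 71.0]
ft_force: [-0.2, -0.2, 0.3]
opening: 0.0851
grip_force: 0.0
```

Emit:
step_arm(
  motion=[
    [0,0,8.5,0,0,0,0.085],
    [0,0,8.5,0,0,0,0.085],
    [0,0,8.5,0,0,0,0.085],
    [0,0,8.5,0,0,0,0.085],
    [0,0,8.5,0,0,0,0.085],
  ],
)

```text
clock: 9.15
tcp_pos: [0.4873, 0.118, 0.362]
tool_rot: [180.0, 0.0, 28.5]
ft_force: [-0.1, -0.2, -0.1]
opening: 0.085
grip_force: 0.0
```

Emit:
step_arm(
  motion=[
    [0,0,8.5,0,0,0,0.085],
    [0,0,8.5,0,0,0,0.085],
    [0,0,8.5,0,0,0,0.085],
    [0,0,8.5,0,0,0,0.085],
    [0,0,8.5,0,0,0,0.085],
  ],
)

```text
clock: 9.65
tcp_pos: [0.4873, 0.118, 0.3621]
tool_rot: [180.0, 0.0, -14.0]
ft_force: [-0.5, 0.1, -1.0]
opening: 0.0848
grip_force: 0.0
```

Emit:
step_arm(
  motion=[
    [0,0,8.5,0,0,0,0.085],
    [0,0,8.5,0,0,0,0.085],
    [0,0,8.5,0,0,0,0.085],
    [0,0,0,0,0,0,0.085],
  ],
)

```text
clock: 10.05
tcp_pos: [0.4873, 0.118, 0.3621]
tool_rot: [180.0, 0.0, -39.1]
ft_force: [0.7, -0.1, 0.3]
opening: 0.085
grip_force: 0.0
```

Emit:
step_arm(
  motion=[
    [0,0,0,0.0074,0.0437,0,0.085],
    [0,0,0,0.0074,0.0437,0,0.085],
    [0,0,0,0.0074,0.0437,0,0.085],
    [0,0,0,0.0074,0.0437,0,0.085],
    [0,0,0,0,0,0,0.085],
  ],
)

```text
clock: 10.55
tcp_pos: [0.398, -0.0394, 0.3626]
tool_rot: [179.9, -0.1, -39.4]
ft_force: [0.0, 0.5, 0.1]
opening: 0.0846
grip_force: 0.0
```

Emit:
step_arm(
  motion=[
    [0,0,0,0,0,0,0.085],
    [0,0,0,0,0,0,0.085],
  ],
)

```text
clock: 10.75
tcp_pos: [0.4002, -0.0356, 0.3627]
tool_rot: [-180.0, -0.0, -39.0]
ft_force: [0.8, -0.7, -0.8]
opening: 0.085
grip_force: 0.0
```

```bash
python3 - <<'E'
from h import *
s=env.get_state();print(s['clock'],s['tcp_pos'],s['tool_rot'],s['joints'])
snap('wrist','w2');snap('top','top1')
a=cv2.imread('pics/w2.png');a=(255*(a/255.)**.6).astype(np.uint8);b=a[20:260,180:500]
im=cv2.resize(b,None,fx=2.5,fy=2.5,interpolation=cv2.INTER_CUBIC);cv2.imwrite('pics/w2c.png',im)
E
```

```text
10.75 [ 0.40019016 -0.03562731  0.36268338] [-1.79965701e+02 -1.44890329e-03 -3.90197340e+01] [-1.31974280e+01 -1.37385914e+01  1.00768808e+02  3.02835861e-02
  9.29535382e+01  1.15823870e+02]
```

View pics/w2c.png

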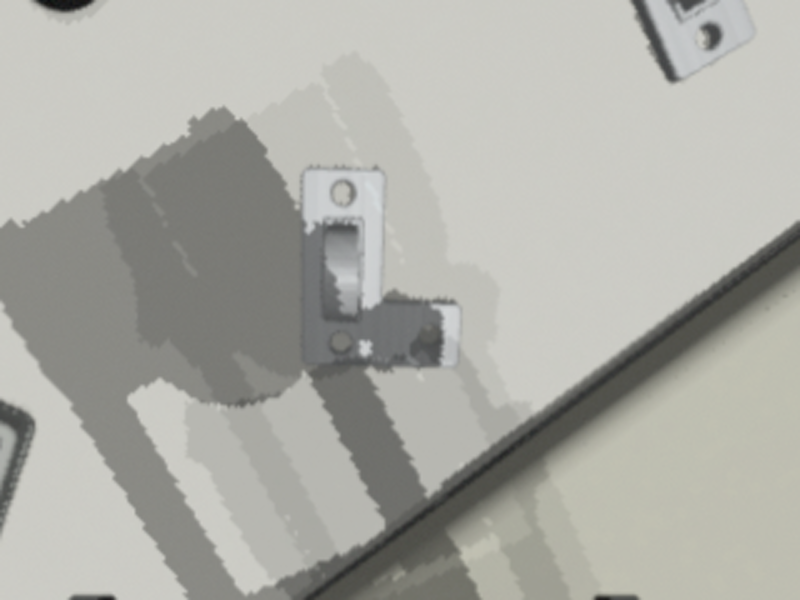

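The bracket is seen square-on. In the crop the flange's left edge is at x=303, right 384, top y=169, bottom 363. The foot's end is at x=460 and its inner edge at y=303. I'll fit this next.

```bash
python3 - <<'E'
from h import *
from scipy.optimize import least_squares
c=load('w2');P=lambda x,y:((x+.5)/2.5-.5+180,(y+.5)/2.5-.5+20)
L=[('y',-16,(303,200)),('y',-16,(303,340)),('y',16,(384,190)),('y',16,(383,270)),('x',-38,(325,169)),('x',-38,(365,169)),('x',38,(330,363)),('x',38,(440,364)),('y',48,(460,335)),('x',12,(445,302))]
W=[atz(c,P(*p),.01) for _,_,p in L]
def loc(q,w): 
    d=w[:2]-q[:2];a=q[2];return np.array([d[0]*np.cos(a)+d[1]*np.sin(a),-d[0]*np.sin(a)+d[1]*np.cos(a)])*1e3
f=lambda q:[loc(q,w)['xy'.index(a)]-v for (a,v,_),w in zip(L,W)]
r=least_squares(f,[.434,-.064,np.radians(141)],loss='soft_l1');q=r.x
print(q[:2],np.degrees(q[2]),np.round(f(q),1))
print('lug check', loc(q,atz(c,P(343,222),.045)),loc(q,atz(c,P(361,265),.045)))
# required tool-frame shift at psi
s=env.get_state();ps=np.radians(s['tool_rot'][2]);d=q[:2]-s['tcp_pos'][:2]
print(d@[np.cos(ps),np.sin(ps)],d@[np.sin(ps),-np.cos(ps)],s['tcp_pos'])
E
```

```text
[ 0.44409949 -0.06471586] 140.47129737711452 [ 0.8  0.3 -0.3 -0.1  0.8  0.7 -0.9 -0.9 -0.8  0.2]
lug check [-18.42676182   0.65794035] [-4.04865604  6.99737565]
0.05257858178974136 -0.0046080021401785 [ 0.40032398 -0.0352295   0.36259595]
```

Emit:
step_arm(
  motion=[
    [0,0,0.5,0.0131,-0.0012,0.03,0.06],
    [0,0,0,0.0131,-0.0012,0.03,0.06],
    [0,0,0,0.0131,-0.0012,0.03,0.06],
    [0,0,0,0.0131,-0.0012,0.03,0.06],
    [0,0,0,0,0,0,0.06],
  ],
)

```text
clock: 11.35
tcp_pos: [0.4427, -0.0648, 0.238]
tool_rot: [179.8, 0.5, -39.5]
ft_force: [-1.7, 1.0, 0.1]
opening: 0.06
grip_force: 0.0
```

Emit:
step_arm(
  motion=[
    [0,0,0,0,0,0.025,0.06],
    [0,0,0,0,0,0.025,0.06],
    [0,0,0,0,0,0,0.06],
    [0,0,0,0,0,0,0.06],
    [0,0,0,0,0,0,0.06],
  ],
)

```text
clock: 11.85
tcp_pos: [0.4442, -0.0656, 0.1949]
tool_rot: [-179.9, -0.2, -39.6]
ft_force: [-0.3, -0.4, 0.7]
opening: 0.0599
grip_force: 0.0
```

Emit:
step_arm(
  motion=[
    [0,0,0,0,0,0.003,0.06],
    [0,0,0,0,0,0,0],
    [0,0,0,0,0,0,0],
    [0,0,0,0,0,0,0],
    [0,0,0,0,0,0,0],
  ],
)

```text
clock: 12.35
tcp_pos: [0.4435, -0.0659, 0.1901]
tool_rot: [-180.0, -0.1, -39.6]
ft_force: [-1.1, 0.7, 1.8]
opening: 0.0113
grip_force: 59.0
```

Emit:
step_arm(
  motion=[
    [0,0,0,0,0,0,0],
    [0,0,0,0,0,0,0],
  ],
)

```text
clock: 12.55
tcp_pos: [0.4435, -0.0658, 0.1901]
tool_rot: [-180.0, -0.0, -39.6]
ft_force: [-0.2, 0.9, 2.5]
opening: 0.0113
grip_force: 59.2
```

Emit:
step_arm(
  motion=[
    [0,0,0,0,0,-0.03,0],
    [0,0,0,0,0,-0.03,0],
    [0,0,0,0,0,-0.03,0],
    [0,0,0,0,0,-0.03,0],
    [0,0,-8.25,0,0,0,0],
  ],
)

```text
clock: 13.05
tcp_pos: [0.4442, -0.0661, 0.3137]
tool_rot: [-179.9, -0.4, -31.2]
ft_force: [-0.0, -0.8, -2.3]
opening: 0.0113
grip_force: 59.3
```

Emit:
step_arm(
  motion=[
    [0,0,-8.25,0,0,0,0],
    [0,0,-8.25,0,0,0,0],
    [0,0,-8.25,0,0,0,0],
    [0,0,-8.25,0,0,0,0],
    [0,0,-8.25,0,0,0,0],
  ],
)

```text
clock: 13.55
tcp_pos: [0.4427, -0.0658, 0.3081]
tool_rot: [-179.9, 0.2, 10.2]
ft_force: [0.5, 0.8, -3.5]
opening: 0.0108
grip_force: 59.2
```

Emit:
step_arm(
  motion=[
    [0,0,-8.25,0,0,0,0],
    [0,0,-8.25,0,0,0,0],
    [0,0,-8.25,0,0,0,0],
    [0,0,-8.25,0,0,0,0],
    [0,0,-8.25,0,0,0,0],
  ],
)

```text
clock: 14.05
tcp_pos: [0.4427, -0.0657, 0.3081]
tool_rot: [-179.8, 0.1, 51.4]
ft_force: [0.2, 0.8, -3.0]
opening: 0.0112
grip_force: 59.2
```

Emit:
step_arm(
  motion=[
    [0,0,-8.25,0,0,0,0],
    [0,0,-8.25,0,0,0,0],
    [0,0,-8.25,0,0,0,0],
    [0,0,-8.25,0,0,0,0],
    [0,0,-8.25,0,0,0,0],
  ],
)

```text
clock: 14.55
tcp_pos: [0.4427, -0.0657, 0.3081]
tool_rot: [-179.8, -0.0, 92.7]
ft_force: [0.6, 0.2, -3.0]
opening: 0.011
grip_force: 59.2
```

Emit:
step_arm(
  motion=[
    [0,0,-8.25,0,0,0,0],
    [0,0,-8.25,0,0,0,0],
    [0,0,-8.25,0,0,0,0],
    [0,0,0,0,0,0,0],
  ],
)

```text
clock: 14.95
tcp_pos: [0.4428, -0.0658, 0.3083]
tool_rot: [-179.9, -0.1, 117.1]
ft_force: [-0.2, 0.1, -3.3]
opening: 0.0115
grip_force: 59.2
```

Emit:
step_arm(
  motion=[
    [0,0,0,0.0358,0.0223,0,0],
    [0,0,0,0.0358,0.0223,0,0],
    [0,0,0,0.0358,0.0223,0,0],
    [0,0,0,0.0358,0.0223,0,0],
    [0,0,0,0.0358,0.0223,0,0],
  ],
)

```text
clock: 15.45
tcp_pos: [0.4605, 0.1459, 0.3089]
tool_rot: [-179.9, -0.0, 116.9]
ft_force: [1.0, -0.3, -2.1]
opening: 0.0113
grip_force: 59.3
```

Emit:
step_arm(
  motion=[
    [0,0,0,0.0358,0.0223,0,0],
    [0,0,0,0,0,0,0],
    [0,0,0,0,0,0,0],
    [0,0,0,0,0,0,0],
  ],
)

```text
clock: 15.85
tcp_pos: [0.4643, 0.1858, 0.3089]
tool_rot: [-179.9, 0.0, 117.0]
ft_force: [0.1, 0.6, -2.5]
opening: 0.0112
grip_force: 59.6
```

```bash
python3 st.py; python3 - <<'E'
from h import *
snap('wrist','w3');snap('top','top2');snap('side','side2')
a=cv2.imread('pics/w3.png');a=(255*(a/255.)**.6).astype(np.uint8);b=cv2.imread('pics/top2.png');b=(255*(b/255.)**.6).astype(np.uint8)
im=np.zeros((600,800,3),np.uint8)
im[:,:]=cv2.resize(a[60:360,120:520],None,fx=2,fy=2,interpolation=cv2.INTER_CUBIC)
cv2.imwrite('pics/w3c.png',im)
E
```

```text
15.85 [0.46429272 0.18576451 0.30892704] [-1.79891525e+02  2.20657122e-02  1.17001131e+02] 0.011171704677206368 [ 0.05337607  0.55558236 -2.49485471] 59.5604033768177 car [-22.51826521  24.5590194 ] r 83.46656575616748 strapdeg 26.71164273613756 j6 -11.676666365108543
```

View pics/w3c.png

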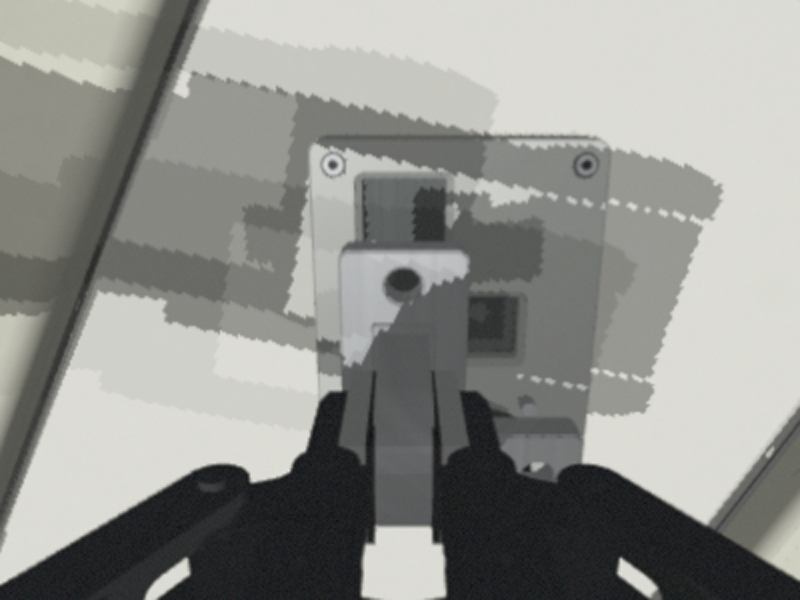

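The bracket is held upright above the carrier, its foot at the lower right. Nest mouth in the crop: left x 355, top y 174, right 452. The foot mouth's right edge is at x=525 and its bottom at y=357. These will cross-check the carrier fit and the bracket's position in the grip.

```bash
python3 - <<'E'
from fit import *
c3=load('w3');P3=lambda x,y:((x+.5)/2-.5+120,(y+.5)/2-.5+60)
for n,p in [('L-60',(310,155)),('R60',(609,155)),('T80',(450,137)),('mL-42 T67',(355,174)),('mR-2',(452,190)),('ft x30 y17',(525,292)),('ft y-17',(500,357))]:
    print(n,loc(q,atz(c3,P3(*p),.022)).round(1))
z=.309-.190+.01
print('bracket corner (want tool-relative): end -38 / y+-16')
s=env.get_state();o=s['tcp_pos']
for p in[(341,252),(469,252),(405,252)]:
    w=atz(c3,P3(*p),z);l=loc(q,w)-loc(q,o);print(l.round(1), loc(q,w).round(1))
# circle fit of strap trace
T=np.array([(.5029,.1754),(.4928,.1666),(.4856,.1541),(.4825,.14),(.4836,.1255),(.4858,.1185)])
r=least_squares(lambda v:np.hypot(*(T-v[:2]).T)-.048,[.53,.137]);print('stud',r.x,loc(q,r.x),r.fun*1e3)
E
```

```text
L-60 [-59.2  74.1]
R60 [58.3 73.8]
T80 [-4.3 80.8]
mL-42 T67 [-41.7  66.6]
mR-2 [-3.2 60.1]
ft x30 y17 [28.1 17.3]
ft y-17 [ 18.8 -12.1]
bracket corner (want tool-relative): end -38 / y+-16
[-14.8  37.9] [-37.3  61.9]
[15.7 37.7] [-6.8 61.8]
[ 0.5 37.8] [-22.1  61.8]
stud [0.53031643 0.1363121 ] [ 13.56545771 -49.62074354] [-0.25562863  0.21659325  0.12451491 -0.04156008 -0.04870576 -0.05228192]
```

Emit:
step_arm(
  motion=[
    [0,0,0,0.0005,0,0.03,0],
    [0,0,0,0,0,0.03,0],
    [0,0,0,0,0,0.025,0],
    [0,0,0,0,0,0,0],
    [0,0,0,0,0,0,0],
  ],
)

```text
clock: 16.5
tcp_pos: [0.4644, 0.1862, 0.2249]
tool_rot: [-180.0, 0.0, 117.0]
ft_force: [0.5, 0.6, -2.1]
opening: 0.0113
grip_force: 59.4
```

Emit:
step_arm(
  motion=[
    [0,0,0,0,0,0.004,0],
    [0,0,0,0,0,0.004,0],
    [0,0,0,0,0,0.004,0],
    [0,0,0,0,0,0,0],
    [0,0,0,0,0,0,0],
  ],
)

```text
clock: 17.0
tcp_pos: [0.4642, 0.1869, 0.2127]
tool_rot: [-180.0, 0.0, 117.1]
ft_force: [0.6, -0.0, -3.1]
opening: 0.0112
grip_force: 59.5
```

```bash
python3 st.py
```

```text
17.0 [0.46421278 0.18686491 0.21272306] [-1.79997510e+02  3.41723072e-03  1.17114948e+02] 0.011240769434616927 [ 0.55339245 -0.03595474 -3.1252636 ] 59.48187366127968 car [-22.08590603  25.57406891] r 84.1831593461161 strapdeg 26.138231926875033 j6 -11.680276473842545
```

Emit:
step_arm(
  motion=[
    [0,0,0,-0.0003,-0.0005,0.002,0],
    [0,0,0,0,0,0.002,0],
    [0,0,0,0,0,0.002,0],
    [0,0,0,0,0,0,0],
  ],
)

```text
clock: 17.4
tcp_pos: [0.4637, 0.1863, 0.2062]
tool_rot: [-179.9, -0.0, 117.1]
ft_force: [-0.8, -0.1, -3.1]
opening: 0.0111
grip_force: 59.5
```

Emit:
step_arm(
  motion=[
    [0,0,0,0,0,0.002,0],
    [0,0,0,0,0,0.002,0],
    [0,0,0,0,0,0,0],
    [0,0,0,0,0,0,0],
  ],
)

```text
clock: 17.8
tcp_pos: [0.4639, 0.1863, 0.2026]
tool_rot: [-180.0, 0.0, 117.1]
ft_force: [-0.2, -1.2, -3.1]
opening: 0.0112
grip_force: 59.7
```

```bash
python3 st.py
```

```text
17.8 [0.4639054  0.18631994 0.20256489] [-1.79985509e+02  9.08301547e-04  1.17108952e+02] 0.011189165520159347 [-0.23339489 -1.21990234 -3.1428696 ] 59.656372368335724 car [-22.60855426  25.23010902] r 84.10691206554297 strapdeg 26.561090528146835 j6 -11.725358115256176
```

Slid in with no contact force. I'll press the last millimetres until there is an upward force.

Emit:
step_arm(
  motion=[
    [0,0,0,0,0,0.001,0],
    [0,0,0,0,0,0.001,0],
    [0,0,0,0,0,0,0],
    [0,0,0,0,0,0,0],
  ],
)

```text
clock: 18.2
tcp_pos: [0.4641, 0.1864, 0.2021]
tool_rot: [180.0, 0.0, 117.1]
ft_force: [-2.9, -1.0, 5.4]
opening: 0.0109
grip_force: 60.9
```

Emit:
step_arm(
  motion=[
    [0,0,0,0,0,0.001,0],
    [0,0,0,0,0,0,0],
    [0,0,0,0,0,0,0],
  ],
)

```text
clock: 18.5
tcp_pos: [0.4641, 0.1864, 0.2021]
tool_rot: [180.0, 0.0, 117.1]
ft_force: [-5.7, -2.6, 10.2]
opening: 0.0115
grip_force: 61.6
```

Emit:
step_arm(
  motion=[
    [0,0,0,0,0,0,0.05],
    [0,0,0,0,0,0,0.05],
    [0,0,0,0,0,0,0.05],
    [0,0,0,0,0,-0.04,0.05],
    [0,0,0,0,0,-0.045,0.05],
  ],
)

```text
clock: 19.0
tcp_pos: [0.4631, 0.1861, 0.283]
tool_rot: [-179.6, -0.1, 117.1]
ft_force: [1.2, 0.3, -0.1]
opening: 0.0501
grip_force: 0.0
```

Emit:
step_arm(
  motion=[
    [0,0,-8.2,0,0,0,0.04],
    [0,0,-8.2,0,0,0,0.04],
    [0,0,-8.2,0,0,0,0.04],
    [0,0,-8.2,0,0,0,0.04],
    [0,0,-8.2,0,0,0,0.04],
  ],
)

```text
clock: 19.5
tcp_pos: [0.464, 0.1863, 0.2844]
tool_rot: [-180.0, -0.0, 158.4]
ft_force: [0.4, 0.7, -0.3]
opening: 0.0401
grip_force: 0.0
```

Emit:
step_arm(
  motion=[
    [0,0,-8.2,0,0,0,0.04],
    [0,0,-8.2,0,0,0,0.04],
    [0,0,-8.2,0,0,0,0.04],
    [0,0,-8.2,0,0,0,0.04],
    [0,0,-8.2,0,0,0,0.04],
  ],
)

```text
clock: 20.0
tcp_pos: [0.464, 0.1863, 0.2843]
tool_rot: [-180.0, -0.0, -160.6]
ft_force: [-0.2, 0.8, 0.0]
opening: 0.0399
grip_force: 0.0
```

Emit:
step_arm(
  motion=[
    [0,0,0,0.0006,-0.0357,0,0.04],
    [0,0,0,0.0006,-0.0357,0,0.04],
    [0,0,0,0,0,0,0.04],
    [0,0,0,0,0,0,0.04],
    [0,0,0,0,0,0,0.04],
  ],
)

```text
clock: 20.5
tcp_pos: [0.486, 0.1189, 0.2845]
tool_rot: [180.0, -0.0, -160.9]
ft_force: [-0.8, 0.8, 0.0]
opening: 0.04
grip_force: 0.0
```

```bash
python3 st.py; python3 - <<'E'
from h import *
for n in('side','top'):snap(n,n+'3')
a=cv2.imread('pics/side3.png');b=cv2.imread('pics/top3.png')
g=lambda a:(255*(a/255.)**.6).astype(np.uint8)
im=np.zeros((480,800,3),np.uint8)
im[:,:400]=cv2.resize(g(a[260:356,240:320]),(400,480),interpolation=cv2.INTER_CUBIC)
im[:,400:]=cv2.resize(g(b[160:256,185:265]),(400,480),interpolation=cv2.INTER_CUBIC)
cv2.imwrite('pics/v3.png',im)
E
```

```text
20.5 [0.48601199 0.11894789 0.28448623] [ 1.79967467e+02 -1.68279364e-02 -1.60870907e+02] 0.04002441640577059 [-0.76554184  0.81547885  0.03157218] 0.0 car [-33.77455389 -44.7914221 ] r 49.051874493230926 strapdeg 83.90455082260263 j6 -101.88425696056198
```

View pics/v3.png

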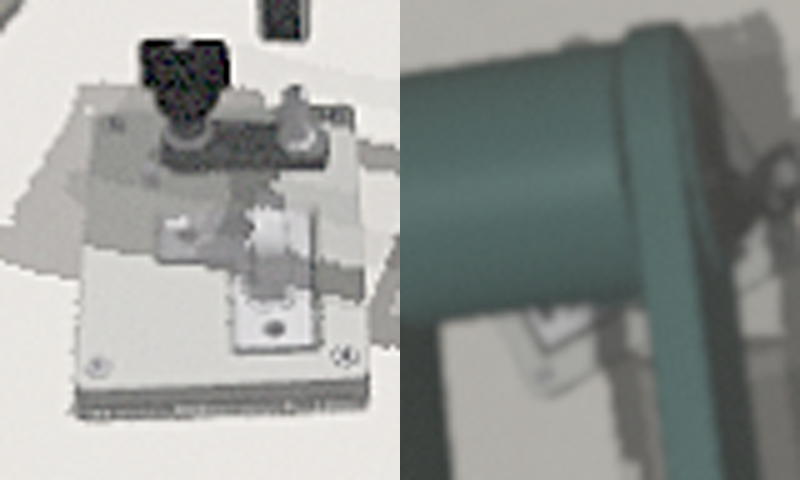

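Side view: the bracket sits flush in the nest and the strap is aside. I'll pinch the pin and swing it back.

Emit:
step_arm(
  motion=[
    [0,0,0,0,0,0.024,0.04],
    [0,0,0,0,0,0.024,0.04],
    [0,0,0,0,0,0.023,0.04],
    [0,0,0,0,0,0,0.04],
    [0,0,0,0,0,0,0.04],
  ],
)

```text
clock: 21.1
tcp_pos: [0.486, 0.1191, 0.2138]
tool_rot: [180.0, -0.0, -160.8]
ft_force: [0.2, -0.4, 0.2]
opening: 0.0403
grip_force: 0.0
```

Emit:
step_arm(
  motion=[
    [0,0,0,0,0,0,0],
    [0,0,0,0,0,0,0],
    [0,0,0,0,0,0,0],
    [0,0,0,0,0,0,0],
  ],
)

```text
clock: 21.5
tcp_pos: [0.4867, 0.1187, 0.2152]
tool_rot: [-180.0, 0.2, -160.9]
ft_force: [-0.9, -0.3, 5.5]
opening: 0.0097
grip_force: 58.6
```

Emit:
step_arm(
  motion=[
    [0,0,0,0,0.0071,0,0],
    [0,0,8.5,0,0,0,0],
    [0,0,0,0,0.0071,0,0],
    [0,0,8.5,0,0,0,0],
  ],
)

```text
clock: 21.9
tcp_pos: [0.4833, 0.1319, 0.2152]
tool_rot: [-179.9, 0.2, -178.1]
ft_force: [-0.3, 2.7, 6.1]
opening: 0.0096
grip_force: 59.2
```

Emit:
step_arm(
  motion=[
    [0,0,0,0,0.0071,0,0],
    [0,0,8.5,0,0,0,0],
    [0,0,0,0,0.0071,0,0],
    [0,0,8.5,0,0,0,0],
  ],
)

```text
clock: 22.3
tcp_pos: [0.484, 0.146, 0.2152]
tool_rot: [-180.0, 0.3, 164.9]
ft_force: [1.5, 1.0, 4.1]
opening: 0.0093
grip_force: 59.4
```

```bash
python3 st.py
```

```text
22.3 [0.48401794 0.14598171 0.21519018] [-179.95754811    0.25486758  164.8795935 ] 0.0093408849068885 [1.50027666 0.95343969 4.09435896] 59.398671984672546 car [-23.17947648 -19.84051263] r 48.654569183776225 strapdeg 51.69338885434189 j6 -64.43742670515115
```

Emit:
step_arm(
  motion=[
    [0,0,0,0,0.0071,0,0],
    [0,0,8.5,0,0,0,0],
    [0,0,0,0,0.0071,0,0],
    [0,0,8.5,0,0,0,0],
  ],
)

```text
clock: 22.7
tcp_pos: [0.4888, 0.1592, 0.2151]
tool_rot: [180.0, 0.3, 147.9]
ft_force: [2.7, -0.8, 5.5]
opening: 0.0095
grip_force: 59.5
```

Emit:
step_arm(
  motion=[
    [0,0,0,0,0.0071,0,0],
    [0,0,8.5,0,0,0,0],
    [0,0,0,0,0.0071,0,0],
    [0,0,8.5,0,0,0,0],
  ],
)

```text
clock: 23.1
tcp_pos: [0.4972, 0.1704, 0.2151]
tool_rot: [180.0, 0.3, 130.9]
ft_force: [3.2, -2.1, 4.0]
opening: 0.0097
grip_force: 59.5
```

Emit:
step_arm(
  motion=[
    [0,0,0,0,0.0071,0,0],
    [0,0,8.5,0,0,0,0],
    [0,0,0,0,0,0,0],
  ],
)

```text
clock: 23.4
tcp_pos: [0.5027, 0.1751, 0.215]
tool_rot: [179.8, 0.3, 122.6]
ft_force: [3.7, -4.3, 5.0]
opening: 0.0093
grip_force: 59.6
```

```bash
python3 st.py
```

```text
23.4 [0.50266719 0.17511722 0.21504975] [179.83358068   0.26473715 122.58687315] 0.009317912559412014 [ 3.66095668 -4.31733929  5.00234625] 59.55298125743866 car [ 6.73328327 -2.46525572] r 48.24821778512305 strapdeg 9.865578421876355 j6 -19.374762227672054
```

Emit:
step_arm(
  motion=[
    [0,0,0,0,0.003,0,0],
    [0,0,0,0,0.002,0,0],
    [0,0,0,0,0,0,0],
  ],
)

```text
clock: 23.7
tcp_pos: [0.5057, 0.1772, 0.2147]
tool_rot: [-179.8, 0.2, 122.7]
ft_force: [-1.9, -7.5, 8.0]
opening: 0.0095
grip_force: 60.0
```

Emit:
step_arm(
  motion=[
    [0,0,2,0,0.002,0,0],
    [0,0,2,0,0.0005,0,0],
    [0,0,0,0,0,0,0],
  ],
)

```text
clock: 24.0
tcp_pos: [0.5079, 0.1785, 0.2147]
tool_rot: [-179.9, 0.2, 118.7]
ft_force: [-1.1, -6.7, 7.6]
opening: 0.0095
grip_force: 59.9
```

```bash
python3 st.py
```

```text
24.0 [0.50794465 0.17849175 0.21469882] [-179.89525647    0.23380954  118.69622464] 0.00954670039600738 [-1.10063109 -6.67065053  7.56930961] 59.916667342185974 car [12.96991147 -1.87909215] r 48.16371073417584 strapdeg 2.4157186332829212 j6 -15.228706211349138
```

Emit:
step_arm(
  motion=[
    [0,0,0,0,0.001,0,0],
    [0,0,0,0,0.001,0,0],
    [0,0,0,0,0,0,0],
  ],
)

```text
clock: 24.3
tcp_pos: [0.5091, 0.1792, 0.2146]
tool_rot: [-179.7, 0.2, 118.7]
ft_force: [-4.0, -8.8, 9.4]
opening: 0.0091
grip_force: 60.1
```

Emit:
step_arm(
  motion=[
    [0,0,0,0,0.001,0,0],
    [0,0,0,0,0.0005,0,0],
    [0,0,0,0,0,0,0],
  ],
)

```text
clock: 24.6
tcp_pos: [0.5101, 0.1797, 0.2145]
tool_rot: [-179.6, 0.2, 118.7]
ft_force: [-6.3, -8.9, 9.8]
opening: 0.0097
grip_force: 60.2
```

```bash
python3 st.py
```

```text
24.6 [0.51009148 0.17965424 0.21445772] [-179.64253208    0.21287152  118.70194561] 0.009711933008819238 [-6.28462548 -8.93673547  9.79648243] 60.23384213447571 car [15.4107309  -1.82759933] r 48.17415163566015 strapdeg -0.48850745989201433 j6 -15.141965881697898
```

Emit:
step_arm(
  motion=[
    [0,0,0,0,0.001,0,0],
    [0,0,0,0,0.001,0,0],
    [0,0,0,0,0,0,0],
    [0,0,0,0,0,0,0],
  ],
)

```text
clock: 25.0
tcp_pos: [0.5111, 0.1802, 0.2144]
tool_rot: [-179.4, 0.2, 118.7]
ft_force: [-9.3, -11.2, 13.6]
opening: 0.0097
grip_force: 60.6
```

```bash
python3 st.py
```

```text
25.0 [0.51105403 0.18019754 0.21438561] [-179.43889812    0.20329812  118.6976546 ] 0.009675446253353407 [ -9.33309306 -11.15643409  13.56795129] 60.577152371406555 car [16.5151965 -1.7848668] r 48.2389354142675 strapdeg -1.7999701939879744 j6 -15.081815998903982
```

Emit:
step_arm(
  motion=[
    [0,0,0,0,0,0,0.04],
    [0,0,0,0,0,0,0.04],
    [0,0,0,0,0,0,0.04],
    [0,0,0,0,0,-0.045,0.04],
    [0,0,0,0,0,-0.04,0.04],
  ],
)

```text
clock: 25.5
tcp_pos: [0.5121, 0.1828, 0.2978]
tool_rot: [-179.8, -0.1, 118.7]
ft_force: [1.5, 0.6, 0.5]
opening: 0.0397
grip_force: 0.0
```

Emit:
step_arm(
  motion=[
    [0,0,-8.05,0,0,0,0.04],
    [0,0,-8.05,0,0,0,0.04],
    [0,0,-8.05,0,0,0,0.04],
    [0,0,-8.05,0,0,0,0.04],
    [0,0,-8.05,0,0,0,0.04],
  ],
)

```text
clock: 26.0
tcp_pos: [0.5125, 0.1829, 0.2981]
tool_rot: [-180.0, -0.1, 159.3]
ft_force: [-0.4, 0.1, 0.6]
opening: 0.04
grip_force: 0.0
```

Emit:
step_arm(
  motion=[
    [0,0,-8.05,0,0,0,0.04],
    [0,0,-8.05,0,0,0,0.04],
    [0,0,-8.05,0,0,0,0.04],
    [0,0,-8.05,0,0,0,0.04],
    [0,0,-8.05,0,0,0,0.04],
  ],
)

```text
clock: 26.5
tcp_pos: [0.5125, 0.1829, 0.2981]
tool_rot: [180.0, -0.0, -160.5]
ft_force: [-0.4, 0.1, -0.1]
opening: 0.0397
grip_force: 0.0
```

Emit:
step_arm(
  motion=[
    [0,0,-8.05,0,0,0,0.04],
    [0,0,0,0.0008,-0.024,0,0.04],
    [0,0,0,0.0008,-0.024,0,0.04],
    [0,0,0,0,0,0,0.04],
    [0,0,0,0,0,0,0.04],
  ],
)

```text
clock: 27.0
tcp_pos: [0.5331, 0.1391, 0.2982]
tool_rot: [179.9, -0.0, -152.9]
ft_force: [0.6, -0.1, 0.0]
opening: 0.0397
grip_force: 0.0
```

```bash
python3 st.py; python3 - <<'E'
from h import *
snap('side','side4');snap('wrist','w4')
g=lambda a:(255*(a/255.)**.6).astype(np.uint8)
a=cv2.imread('pics/side4.png');b=cv2.imread('pics/w4.png')
im=np.zeros((480,800,3),np.uint8)
im[:,:400]=cv2.resize(g(a[250:346,235:315]),(400,480),interpolation=cv2.INTER_CUBIC)
im[:250,400:]=cv2.resize(g(b),(400,250))
cv2.imwrite('pics/v4.png',im)
E
```

```text
27.0 [0.53309056 0.13911005 0.29815691] [ 1.79934901e+02 -3.32998021e-02 -1.52850789e+02] 0.039748030900822164 [ 0.63948998 -0.14393428  0.01524229] 0.0 car [ 17.31231582 -48.40198108] r 2.810777279681379 strapdeg -55.35202714466784 j6 -108.43961891412339
```

View pics/v4.png

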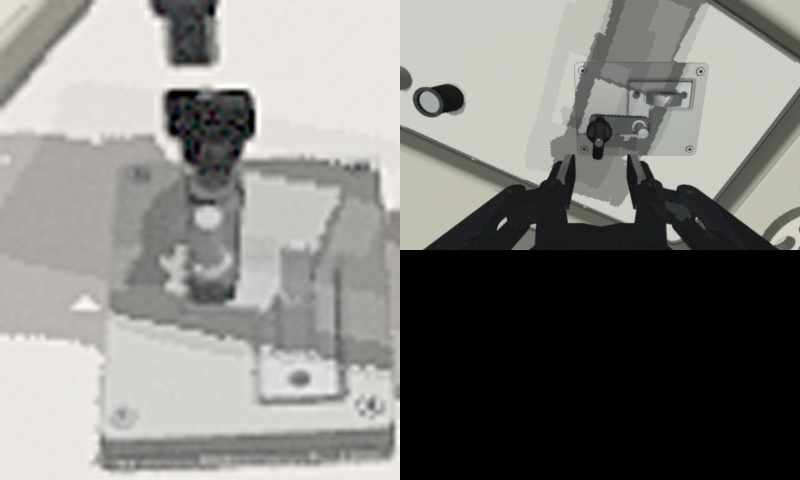

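The strap lies along the carrier's +y over the foot and the knob bar is along the carrier's x. I'll descend onto the knob and pinch it.

Emit:
step_arm(
  motion=[
    [0,0,0,0.003,-0.0013,0.02,0.04],
    [0,0,0,0,0,0.02,0.04],
    [0,0,0,0,0,0.02,0.04],
    [0,0,0,0,0,0,0.04],
    [0,0,0,0,0,0,0.04],
  ],
)

```text
clock: 27.6
tcp_pos: [0.5307, 0.1371, 0.2387]
tool_rot: [180.0, -0.0, -152.8]
ft_force: [0.2, 0.1, 0.7]
opening: 0.0398
grip_force: 0.0
```

Emit:
step_arm(
  motion=[
    [0,0,0,0,0,0,0],
    [0,0,0,0,0,0,0],
    [0,0,0,0,0,0,0],
    [0,0,0,0,0,0,0],
  ],
)

```text
clock: 28.0
tcp_pos: [0.5315, 0.1367, 0.2404]
tool_rot: [-180.0, 0.2, -152.8]
ft_force: [-0.7, 1.0, 5.5]
opening: 0.0097
grip_force: 60.1
```

```bash
python3 st.py
```

```text
28.0 [0.53146841 0.13672019 0.24044033] [-1.79965605e+02  1.73311334e-01 -1.52838213e+02] 0.00966215625558472 [-0.74221859  1.03381187  5.53244942] 60.094038248062134 car [ 14.77651073 -49.78490426] r 0.31018322178450575 strapdeg 46.09637729862008 j6 -108.6664560690171
```

Emit:
step_arm(
  motion=[
    [0,0,8,0,0,0,0],
    [0,0,8,0,0,0,0],
    [0,0,8,0,0,0,0],
    [0,0,8,0,0,0,0],
    [0,0,8,0,0,0,0],
  ],
)

```text
clock: 28.5
tcp_pos: [0.5315, 0.1361, 0.2405]
tool_rot: [-180.0, 0.2, 166.8]
ft_force: [-1.5, -1.7, 6.8]
opening: 0.0099
grip_force: 60.3
```

Emit:
step_arm(
  motion=[
    [0,0,8,0,0,0,0],
    [0,0,8,0,0,0,0],
    [0,0,8,0,0,0,0],
    [0,0,5,0,0,0,0],
    [0,0,5,0,0,0,0],
  ],
)

```text
clock: 29.0
tcp_pos: [0.5313, 0.1357, 0.2405]
tool_rot: [-180.0, 0.2, 133.0]
ft_force: [-2.5, -2.5, 6.5]
opening: 0.0099
grip_force: 60.4
```

```bash
python3 st.py; python3 -c "
from bench import env;print(env.get_state()['ft_torque'])"
```

```text
29.0 [0.53134526 0.13566275 0.24046122] [-179.98547791    0.18012088  132.95118919] 0.009869602118978329 [-2.54283253 -2.47086383  6.49100273] 60.394490361213684 car [ 14.18321386 -50.66884452] r 1.0556953128216495 strapdeg 129.31313789579946 j6 -34.47543212029891
[-0.56008734  0.35969759  0.091969  ]
```

Emit:
step_arm(
  motion=[
    [0,0,4,0,0,0,0],
    [0,0,3,0,0,0,0],
    [0,0,2,0,0,0,0],
    [0,0,0,0,0,0,0],
  ],
)

```text
clock: 29.4
tcp_pos: [0.5312, 0.1358, 0.2405]
tool_rot: [-180.0, 0.2, 124.4]
ft_force: [-1.1, -3.9, 6.6]
opening: 0.0096
grip_force: 68.2
```

```bash
python3 st.py; python3 -c "
from bench import env;print(env.get_state()['ft_torque'])"
```

```text
29.4 [0.53124206 0.13575659 0.24048541] [-179.97604584    0.22708775  124.38288456] 0.00956699780261138 [-1.08432805 -3.86402183  6.58302641] 68.19153875636403 car [ 14.13438229 -50.53818626] r 1.0192833171842348 strapdeg 121.87073155757257 j6 -25.867207632872784
[-0.5937735   0.3796111   1.51609928]
```

The stop is reached (torque 1.5 Nm). I'll unload, release and rise.

Emit:
step_arm(
  motion=[
    [0,0,-2,0,0,0,0],
    [0,0,0,0,0,0,0.04],
    [0,0,0,0,0,0,0.04],
    [0,0,0,0,0,0,0.04],
    [0,0,0,0,0,0,0.04],
  ],
)

```text
clock: 29.9
tcp_pos: [0.5308, 0.1365, 0.2382]
tool_rot: [-180.0, -0.0, 126.1]
ft_force: [-0.8, 0.2, -0.7]
opening: 0.0401
grip_force: 0.0
```

Emit:
step_arm(
  motion=[
    [0,0,0,0,0,-0.03,0.04],
    [0,0,0,0,0,-0.04,0.04],
    [0,0,0,0,0,-0.04,0.04],
    [0,0,0,0,0,0,0.04],
    [0,0,0,0,0,0,0.04],
  ],
)

```text
clock: 30.4
tcp_pos: [0.5311, 0.1366, 0.35]
tool_rot: [179.9, 0.1, 126.2]
ft_force: [-0.5, -0.1, -0.5]
opening: 0.0395
grip_force: 0.0
```

```bash
python3 st.py; python3 - <<'E'
from h import *
snap('side','side5');snap('wrist','w5')
g=lambda a:(255*(a/255.)**.6).astype(np.uint8)
a=cv2.imread('pics/side5.png');b=cv2.imread('pics/w5.png')
im=np.zeros((480,800,3),np.uint8)
im[:,:400]=cv2.resize(g(a[250:346,235:315]),(400,480),interpolation=cv2.INTER_CUBIC)
im[:,400:]=cv2.resize(g(b[40:280,220:420]),(400,480))
cv2.imwrite('pics/v5.png',im)
E
```

```text
30.4 [0.53114535 0.13658592 0.34997562] [1.79851048e+02 7.44332049e-02 1.26156854e+02] 0.039540518168358074 [-0.49485172 -0.12262253 -0.50733843] 0.0 car [ 14.42781031 -49.75649697] r 0.6218478640601197 strapdeg 66.94716784341853 j6 -27.66020971906293
```

View pics/v5.png

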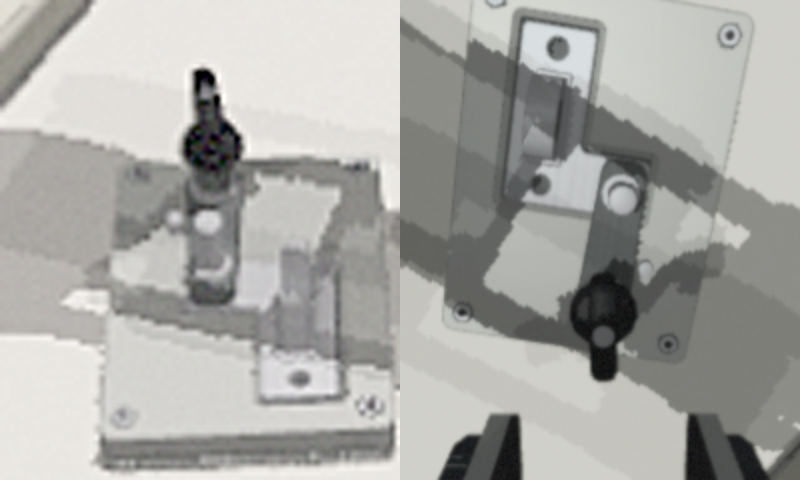

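The bracket is home, the strap lies over its foot and the knob bar is nearly along the strap. The gripper touches nothing, so I'll hand in.

```bash
python3 -c "
from bench import env;print(env.close_job())"
```

```text
the job is handed in; nothing more can be done
None
```

Job handed in at about 30 s: bracket_a is seated in the nest, the strap is back over its foot, and the knob is turned to its stop; the hand-in gave no verdict, and I had no direct reading of the clamp force.

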